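# Fit the wooden burnishing head on the edge burnisher

### The job

Fit the grooved wooden burnishing head on the strap-edge burnisher: set it over the upright tapered spigot, without dropping it on, and press it straight down until it sits fully home on the metal collar and stays there by friction alone. Leave the grey felt head and the black rubber head standing where they are.

Things in the scene. Friction and masses are not known exactly. Their poses are not given: they have to be found in the camera images.
- wood_head: The head to fit: brown wooden barrel, 52 mm diameter, 75 mm tall, three dark grooves round it, dark dot on its flat top; about 0.085 kg. It stands on its open end. Origin: centre of its underside, z up its axis. Underside: tapered blind socket, 40 mm wide at the mouth, 24 mm at its 62 mm depth. Grip it across its diameter from above, round its upper half, any yaw; it may be pressed while gripped.
- collar (a point): Centre of the metal collar's top, 80 mm over the bench on a fixed green machine (170x150 mm, 66 high); z up. Spigot on it: springy black rubber, 44 mm wide, 35 at 34 mm up, then a polished steel nose to 9 mm at 58 mm. Set on it loosely, the head rests about 12 mm above the collar; pressed down it resists by up to 9-15 N until the collar (58 mm wide) stops its underside; friction then holds it.
- felt_head: Bystander: grey felt head, 52 mm in diameter, 75 mm tall, no grooves, bevelled top with a bright metal dot. Origin: centre of its underside, z up.
- rubber_head: Bystander: black rubber head, plain cylinder 52 mm in diameter, 75 mm tall, metal dot on its top. Origin: centre of its underside, z up.
Not all that is in view belongs to the job. Leave any purple look-alike of the wood_head alone.

How it is judged:
By the outcome, as a careful person would: the job done as asked, in the order asked, and still so for the second after the job is handed in, with the robot touching nothing.
It also fails if it takes over 48 s, if anything falls off the work surface, if the arm or the gripper's body presses on something with over 40 N, if the wrist force passes 120 N, or if a joint passes its speed limit or range.

### The arm

A 7-joint arm with a two-finger parallel gripper is mounted at the origin on the work surface. World frame = base frame: x ahead of the robot, y to its left, z up, the work surface at z = 0. Lengths are in m, angles in rad, forces in N, time in s.
With the tool pointing down it reaches from about 0.4 to 0.9 m from the base axis. Payload 5.5 kg.
Tool frame: the origin (TCP) lies at the very end of the fingers, on their centre line; the grasp point (between the pads) lies 19 mm behind it; z points along the fingers, y is the line along which they close (so a half turn about z gives the same grasp; the last joint's range is limited). The gripper opens to 92 mm and grips with 3 to 60 N. Pads are 19 mm wide; open, the fingers measure 130 mm over their backs; the gripper's body (75 mm by 190 mm) begins 47 mm behind the grasp point.
Start: joints at [1.467, 0.501, -0.427, 1.55, 0.221, 1.138, -0.21], TCP at [0.233, -0.607, 0.227] pointing down, gripper open.
Joint ranges: [-2.88, 2.88], [-0.31, 2.03], [-1.54, 1.56], [0.2, 2.42], [-1.41, 4.55], [0.19, 2.02], [-2.57, 2.57]. Speed limits (rad/s): [2.57, 2.57, 3.14, 3.14, 3.14, 3.14, 3.14].

### API

Orientations are given as a rotation vector (axis times angle).
In Python, from bench import r, optics, workorder gives the robot as it stands. The module is installed in compiled form; this text tells all that it offers.
- The arm moves only by the tool carry_out, never from a script. Its argument "deltas" is a list of rows, each an object with "slide": the shift along the tool's x, y, z in units of 40 mm (1.0 is 40 mm), a list of three; "rotation": the turn, a rotation vector about the tool's x, y, z in units of 6 degrees (1.0 is 6 degrees), a list of three; "grip": the opening, from 0 (shut) to 1 (fully open). In form: [{"slide": [x, y, z], "rotation": [rx, ry, rz], "grip": grip}, ...]. A call has 1 to 5 rows; each row shifts and turns the commanded pose from where the row before left it, along the tool's axes as they then stand; what a row does not reach is not made up. A row lasts 1/10 s, in which the tool goes at most 50 mm and 8.59 degrees, less where a joint would pass 70% of its speed; a pose out of reach is approached as far as the arm can. A call is refused whole if a number of a shift passes 1 or a number of a turn 1, either way. A call with a gripper value outside its range is refused whole. The fingers move at their own pace and stop on an object; "force" is the grip in N (left out, the last holds). Time passes only in rows, so rows that do not move let the fingers close. It gives the time, the measured TCP pose, the force, the opening and the grip force at its end, in the units of the state.
- r.state(): the state, without advancing time (a new reading comes with each control period).
- optics.grab_frame(name): name is "side" or "top" or "wrist"; returns a dict with "pixels" (420x560x3 uint8, blue, green, red), "fx", "fy", "cx", "cy" (pixels), "cam_to_world" (4x4, takes a point from camera to world coordinates); the wrist camera has in their place "mount" (4x4, takes a point from camera to tool coordinates, whose origin is the TCP and whose axes are the flange's). Camera axes: x right, y up, looking along -z (the intrinsics and any distortion apply to the point x, -y, -z); pixel columns grow to the right and rows downward; lengths in m; the calibration is good to about 2 mm. A picture is of the moment at which its call begins: read the wrist's pose just before it. There is no depth.
- workorder.finish_job(): hands the job in; it is judged then, once.
The state is a dict: "clock": time; "joints": joint angles; "joint_velocities": joint speeds; "effort": joint torques, N m; "tool_pos": TCP position; "orientation": TCP orientation; "force": force on the tool from outside, world axes, zero at the start; "moment": the same for the moment, N m; "gripper_width": opening from 0.0 (shut) to 1.0 (fully open); "gripper_force": force on a finger pad.
Only numpy, scipy, OpenCV 4.12 (cv2) and the standard library are available. Lean on these libraries where they do the work, as an engineer would, in place of code of your own. Each camera call takes 0.05 s, during which the arm holds its last target. There are 200 camera calls.

## Working session

There is one attempt and no reset: what is moved stays moved. The work goes in short steps, Python scripts to look and compute and a tool call to move; the robot and the scene stay as the last step left them, time stands still between calls to the robot, and variables do not carry over. Pictures are saved under pics/ and viewed, at most 10 in all, crops included, and the job is handed in when it is done.

Besides the shell and the picture viewer there is one more tool, called after "Request:" by a JSON object that holds its "method" and its "body", one argument or row to a line. carry_out: Moves the arm, as the interface text tells. Its arguments: {"type":"object","properties":{"deltas":{"type":"array"},"force":{"type":"number"}},"required":["deltas"]}

```bash
mkdir -p pics
cat > h.py <<'E'
import numpy as np, cv2
from scipy.spatial.transform import Rotation as R
from bench import r, optics, workorder
def grab(name):
    s=r.state(); f=optics.grab_frame(name)
    if 'cam_to_world' in f: T=np.array(f['cam_to_world'])
    else:
        W=np.eye(4); W[:3,:3]=R.from_rotvec(s['orientation']).as_matrix(); W[:3,3]=s['tool_pos']
        T=W@np.array(f['mount'])
    return dict(img=np.array(f['pixels']),K=(f['fx'],f['fy'],f['cx'],f['cy']),T=T,extra={k:v for k,v in f.items() if k!='pixels'})
def ray(f,u,v):
    fx,fy,cx,cy=f['K']; d=f['T'][:3,:3]@np.array([(u-cx)/fx,-(v-cy)/fy,-1.]); return f['T'][:3,3],d/np.linalg.norm(d)
def onz(f,u,v,z):
    o,d=ray(f,u,v); return o+d*(z-o[2])/d[2]
def cross(r1,r2):
    (a,d),(b,e)=r1,r2; t=np.linalg.lstsq(np.c_[d,-e],b-a,rcond=None)[0]
    p,q=a+d*t[0],b+e*t[1]; return (p+q)/2,np.linalg.norm(p-q)
def proj(f,p):
    fx,fy,cx,cy=f['K']; c=np.linalg.inv(f['T'])@np.r_[p,1]; return cx+fx*c[0]/-c[2],cy-fy*c[1]/-c[2]
E
python3 - <<'E'
from h import *
for n in('side','top','wrist'):
    f=grab(n); cv2.imwrite(f'pics/{n}0.png',f['img']); print(n,f['extra'])
s=r.state();print(s)
E
```

```text
side {'fx': 465.9677075885386, 'fy': 465.9677075885386, 'cx': 282.1098498606789, 'cy': 212.8785651002116, 'cam_to_world': array([[-0.79827636,  0.28682042, -0.52961202,  0.06380097],
       [-0.60223567, -0.36816154,  0.70835675,  0.64311233],
       [ 0.00818841,  0.8844157 ,  0.46662814,  0.51394969],
       [ 0.        ,  0.        ,  0.        ,  1.        ]])}
top {'fx': 500.0388790953949, 'fy': 500.0388790953949, 'cx': 275.4541888670603, 'cy': 205.3090845209839, 'cam_to_world': array([[-4.88238914e-03,  9.89703479e-01, -1.43049592e-01,
         4.04242364e-01],
       [-9.99588143e-01, -7.84837031e-04,  2.86867115e-02,
         3.16719014e-02],
       [ 2.82790675e-02,  1.43130735e-01,  9.89299695e-01,
         1.13900747e+00],
       [ 0.00000000e+00,  0.00000000e+00,  0.00000000e+00,
         1.00000000e+00]])}
wrist {'fx': 345.7054831237549, 'fy': 345.7054831237549, 'cx': 270.8794428371271, 'cy': 211.86114866389678, 'mount': array([[-4.18201266e-04,  9.62138098e-01,  2.72562113e-01,
         7.28758542e-02],
       [ 9.99999449e-01,  1.39921247e-04,  1.04041413e-03,
        
[... 231 characters left out ...]
226,  0.5016869 , -0.42685931,  1.55115928,  0.2208056 ,
        1.13828375, -0.21029199]), 'joint_velocities': array([-4.63375657e-05, -2.75435033e-03, -1.74443230e-03, -4.06522238e-03,
       -8.79462027e-04, -2.75709880e-04, -7.44624970e-04]), 'effort': array([-6.21906700e-03, -5.67101169e+01, -5.82511738e+00, -2.79449773e+01,
       -6.86348788e-02,  2.64694163e-02,  1.52360490e-04]), 'tool_pos': array([ 0.23291015, -0.60628803,  0.22590624]), 'orientation': array([-3.08743883e+00, -5.72769078e-01,  2.90000768e-04]), 'force': array([-0.38792642,  0.44064989,  0.8403333 ]), 'moment': array([ 0.01609084, -0.01433365, -0.02234747]), 'gripper_force': 0.0, 'gripper_width': 1.0016931113444774}
```

View pics/top0.png

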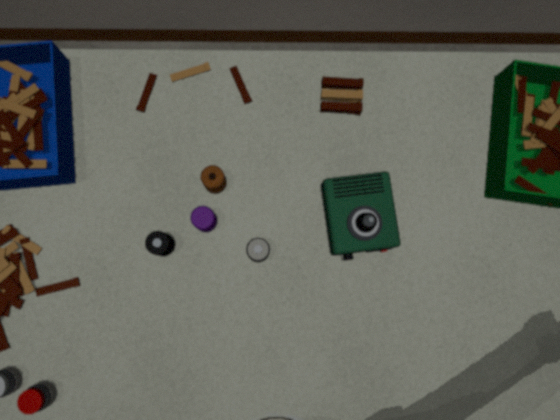

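View pics/side0.png

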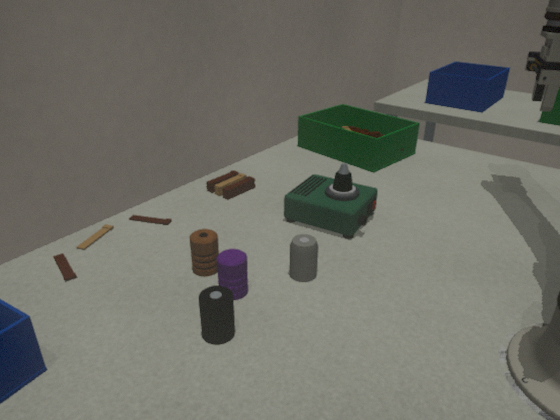

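Top view: wood head at (213,178) with a dark dot, purple look-alike at (203,218), rubber head at (160,243), felt head at (258,249), and spigot and collar at about (366,222). Side view: wood head at (204,252), its top dot near (204,234), and the spigot at (343,180). The only two grooved barrels are the brown one and the purple one. The brown one fits the description. I'll confirm it in an enlarged crop and measure.

Run:
```python
from h import *
t=cv2.imread('pics/top0.png'); s=cv2.imread('pics/side0.png')
a=cv2.resize(t[150:270,140:240],None,fx=4,fy=4,interpolation=cv2.INTER_CUBIC)
b=cv2.resize(s[220:310,180:260],None,fx=4,fy=4,interpolation=cv2.INTER_CUBIC)
c=cv2.resize(t[190:260,320:410],None,fx=4,fy=4,interpolation=cv2.INTER_CUBIC)
d=cv2.resize(s[155:240,280:380],None,fx=4,fy=4,interpolation=cv2.INTER_CUBIC)
o=np.zeros((600,800,3),np.uint8)
o[:480,:400]=a; o[:280,400:760]=c; o=o
k=cv2.resize(b,(240,270)); o[290:560,400:640]=k
cv2.imwrite('pics/crop1.png',o)
o2=np.zeros((360,800,3),np.uint8); o2[:340,:400]=d; o2[:360,440:760]=b; cv2.imwrite('pics/crop2.png',o2)
for n,im in(('top',t),('side',s)):
    hsv=cv2.cvtColor(im,cv2.COLOR_BGR2HSV)
    m=cv2.inRange(hsv,(5,90,40),(18,255,220))
    for ct in cv2.findContours(m,cv2.RETR_EXTERNAL,cv2.CHAIN_APPROX_NONE)[0]:
        if cv2.contourArea(ct)>150: print(n,cv2.boundingRect(ct),cv2.contourArea(ct))
```

```text
top (0, 225, 79, 92) 2540.0
top (201, 166, 25, 27) 456.0
top (321, 77, 42, 35) 1026.5
top (516, 76, 44, 98) 2271.5
top (137, 74, 19, 38) 221.0
top (231, 67, 20, 36) 210.0
top (170, 63, 40, 18) 235.0
top (0, 61, 46, 107) 3182.0
side (54, 254, 21, 25) 209.0
side (192, 252, 26, 24) 177.5
side (190, 229, 27, 26) 454.0
side (207, 171, 46, 24) 424.0
```

View pics/crop1.png

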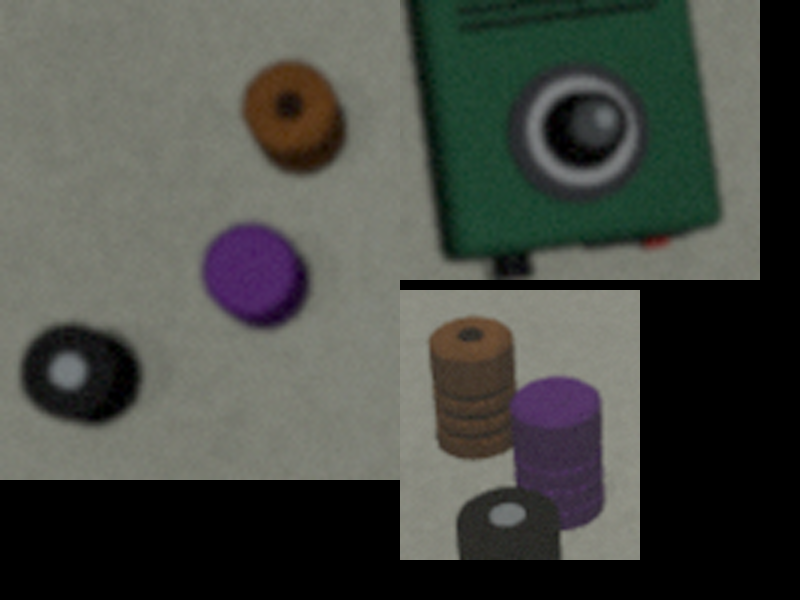

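View pics/crop2.png

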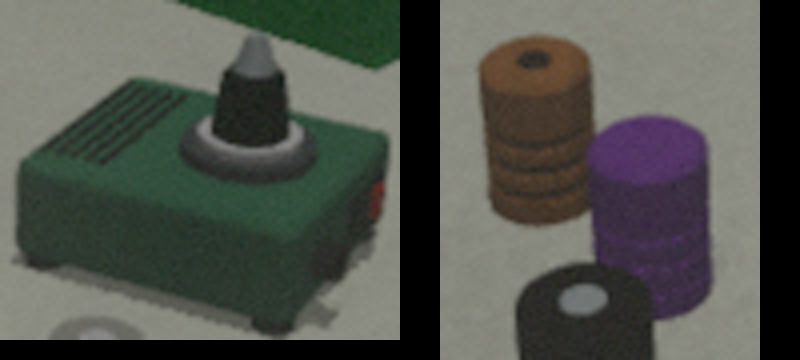

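The crops confirm it: the brown barrel has three dark grooves and a dark dot at top-view (212,176) and side-view (203.5,235). The purple one next to it has no dot. The nose tip is at top (370.5,219) and side (344.5,164), and the bright collar ring is centred at top (365.5,222.5).

Run:
```python
from h import *
t=grab('top'); s=grab('side')
def tri(n,a,b):
    p,e=cross(ray(t,*a),ray(s,*b)); print(n,p.round(4),'gap',round(e,4)); return p
def dot(img,u,v,w=7):
    g=cv2.GaussianBlur(cv2.cvtColor(img,cv2.COLOR_BGR2GRAY),(0,0),.8)[v-w:v+w+1,u-w:u+w+1].astype(float)
    wt=np.clip(np.percentile(g,30)-g,0,None); yy,xx=np.mgrid[v-w:v+w+1,u-w:u+w+1]; return (xx*wt).sum()/wt.sum(),(yy*wt).sum()/wt.sum()
d1=dot(t['img'],212,176,4); d2=dot(s['img'],203,235,3); print(d1,d2)
p=tri('wood top',d1,d2); print('onz75',onz(t,*d1,.075),onz(s,*d2,.075))
tri('purple top',(202.2,217),(232.0,256.5))
tri('rubber dot',(156.5,243),(215.5,294.5))
q=tri('nose',(370.4,219),(344.4,163.8)); print(onz(t,370.4,219,.138),onz(s,344.4,163.8,.138))
c=tri('collar',(365.3,222.3),(342,188)); print(onz(t,365.3,222.3,.08))
tri('felt top',(257.5,249),(303.5,240))
# fit ellipse to bright collar ring in top view
hsv=cv2.cvtColor(t['img'],cv2.COLOR_BGR2HSV); 
m=((hsv[...,0]<50)|(hsv[...,0]>90)|(hsv[...,1]<60)).astype(np.uint8)*255
m2=np.zeros_like(m); m2[198:246,340:392]=m[198:246,340:392]
ct=max(cv2.findContours(m2,cv2.RETR_EXTERNAL,cv2.CHAIN_APPROX_NONE)[0],key=cv2.contourArea)
e=cv2.fitEllipse(ct);print('ell',e,onz(t,*e[0],.078))
st=r.state();print(R.from_rotvec(st['orientation']).as_matrix().round(3))
```

```text
(np.float64(211.7051282051282), np.float64(175.57051282051282)) (np.float64(202.984375), np.float64(234.59375))
wood top [0.6227 0.1381 0.0773] gap 0.0
onz75 [0.62315479 0.13835698 0.075     ] [0.62563923 0.13546277 0.075     ]
purple top [0.533  0.1574 0.0752] gap 0.0002
rubber dot [0.4782 0.2526 0.0783] gap 0.0016
nose [ 0.5203 -0.1897  0.1392] gap 0.0009
[ 0.52079928 -0.18970198  0.138     ] [ 0.52125157 -0.19245837  0.138     ]
collar [ 0.521  -0.1908  0.081 ] gap 0.0014
[ 0.52045908 -0.19131547  0.08      ]
felt top [0.465  0.0398 0.0771] gap 0.0016
ell ((364.113037109375, 222.66835021972656), (32.820220947265625, 33.58002853393555), 117.22464752197266) [ 0.51988874 -0.18915214  0.078     ]
[[ 0.933  0.359 -0.   ]
 [ 0.359 -0.933  0.001]
 [ 0.    -0.001 -1.   ]]
```

Heights match: wood top 0.077 m, nose 0.139 m and collar 0.081 m. The wood head is at (0.623, 0.138) and the spigot at (0.5205, -0.190). Tool yaw is already clear of the purple head, so I'll move over the wood head.

Request:
{"method": "carry_out", "body": {
  "deltas": [
    {"slide": [0.8,-0.7,0],"rotation": [0,0,0],"grip": 1},
    {"slide": [0.8,-0.7,0],"rotation": [0,0,0],"grip": 1},
    {"slide": [0.8,-0.7,0],"rotation": [0,0,0],"grip": 1},
    {"slide": [0.8,-0.7,0],"rotation": [0,0,0],"grip": 1},
    {"slide": [0.8,-0.7,0],"rotation": [0,0,0],"grip": 1}
  ]
}}

```text
clock: 0.75
tool_pos: [0.3328, -0.4171, 0.2268]
orientation: [3.089, 0.573, 0.0]
force: [1.5, -0.5, -0.0]
gripper_width: 0.996
gripper_force: 0.0
```

Request:
{"method": "carry_out", "body": {
  "deltas": [
    {"slide": [0.8,-0.7,0],"rotation": [0,0,0],"grip": 1},
    {"slide": [0.8,-0.7,0],"rotation": [0,0,0],"grip": 1},
    {"slide": [0.8,-0.7,0],"rotation": [0,0,0],"grip": 1},
    {"slide": [0.8,-0.7,0],"rotation": [0,0,0],"grip": 1},
    {"slide": [0.8,-0.7,0],"rotation": [0,0,0],"grip": 1}
  ]
}}

```text
clock: 1.25
tool_pos: [0.432, -0.2291, 0.227]
orientation: [3.088, 0.573, 0.0]
force: [0.7, -1.0, 0.5]
gripper_width: 0.998
gripper_force: 0.0
```

Request:
{"method": "carry_out", "body": {
  "deltas": [
    {"slide": [0.8,-0.7,0],"rotation": [0,0,0],"grip": 1},
    {"slide": [0.8,-0.7,0],"rotation": [0,0,0],"grip": 1},
    {"slide": [0.8,-0.7,0],"rotation": [0,0,0],"grip": 1},
    {"slide": [0.8,-0.7,0],"rotation": [0,0,0],"grip": 1},
    {"slide": [0.8,-0.7,0],"rotation": [0,0,0],"grip": 1}
  ]
}}

```text
clock: 1.75
tool_pos: [0.5311, -0.0411, 0.2269]
orientation: [3.089, 0.572, 0.0]
force: [0.5, -0.6, -0.6]
gripper_width: 1.002
gripper_force: 0.0
```

Request:
{"method": "carry_out", "body": {
  "deltas": [
    {"slide": [0.75,-0.67,0],"rotation": [0,0,0],"grip": 1},
    {"slide": [0.75,-0.67,0],"rotation": [0,0,0],"grip": 1},
    {"slide": [0.75,-0.67,0],"rotation": [0,0,0],"grip": 1},
    {"slide": [0.75,-0.67,0],"rotation": [0,0,0],"grip": 1},
    {"slide": [0.75,-0.67,0],"rotation": [0,0,0],"grip": 1}
  ]
}}

```text
clock: 2.25
tool_pos: [0.6231, 0.1376, 0.2266]
orientation: [3.089, 0.572, -0.0]
force: [1.2, -0.2, 1.1]
gripper_width: 1.005
gripper_force: 0.0
```

Request:
{"method": "carry_out", "body": {
  "deltas": [
    {"slide": [0,0,0],"rotation": [0,0,0],"grip": 1},
    {"slide": [0,0,0],"rotation": [0,0,0],"grip": 1}
  ]
}}

```text
clock: 2.45
tool_pos: [0.6221, 0.1378, 0.2262]
orientation: [-3.088, -0.577, 0.001]
force: [-0.1, 0.1, -0.5]
gripper_width: 1.0
gripper_force: 0.0
```

Run:
```python
from h import *
f=grab('wrist'); cv2.imwrite('pics/w1.png',f['img']); np.savez('w1.npz',img=f['img'],T=f['T'],K=f['K'])
print(r.state()['tool_pos'],proj(f,[.6235,.138,.075]),proj(f,[.6235,.138,.0]),proj(f,[.533,.157,.075]))
```

```text
[0.62217155 0.1359234  0.22622437] (np.float64(272.9904532907661), np.float64(194.8178111101861)) (np.float64(272.70956521381476), np.float64(179.7832309222446)) (np.float64(221.42633871096953), np.float64(272.0347712014352))
```

View pics/w1.png

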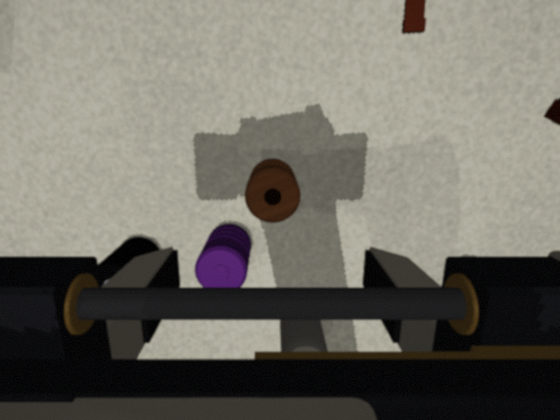

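The wrist view shows the dark dot at (272.5,196.5), predicted (273,195), so the head is under the TCP to about 1.5 mm. The purple head at (222,265) is clear of both fingers. Descending.

Request:
{"method": "carry_out", "body": {
  "deltas": [
    {"slide": [0,0,1],"rotation": [0,0,0],"grip": 1},
    {"slide": [0,0,1],"rotation": [0,0,0],"grip": 1},
    {"slide": [0,0,1],"rotation": [0,0,0],"grip": 1},
    {"slide": [0,0,0.9],"rotation": [0,0,0],"grip": 1},
    {"slide": [0,0,0.8],"rotation": [0,0,0],"grip": 1}
  ]
}}

```text
clock: 3.0
tool_pos: [0.6219, 0.133, 0.0369]
orientation: [3.088, 0.568, -0.002]
force: [0.4, -0.8, 0.2]
gripper_width: 0.997
gripper_force: 0.0
```

Request:
{"method": "carry_out", "body": {
  "deltas": [
    {"slide": [0,0,0],"rotation": [0,0,0],"grip": 0.6},
    {"slide": [0,0,0],"rotation": [0,0,0],"grip": 0.5},
    {"slide": [0,0,0],"rotation": [0,0,0],"grip": 0.4},
    {"slide": [0,0,0],"rotation": [0,0,0],"grip": 0.4},
    {"slide": [0,0,0],"rotation": [0,0,0],"grip": 0.4}
  ],
  "force": 40
}}

```text
clock: 3.5
tool_pos: [0.6237, 0.1364, 0.0406]
orientation: [3.089, 0.572, 0.004]
force: [-0.8, 0.0, 0.6]
gripper_width: 0.613
gripper_force: 0.4
```

Request:
{"method": "carry_out", "body": {
  "deltas": [
    {"slide": [0,0,0],"rotation": [0,0,0],"grip": 0.3},
    {"slide": [0,0,0],"rotation": [0,0,0],"grip": 0.2},
    {"slide": [0,0,0],"rotation": [0,0,0],"grip": 0.2}
  ],
  "force": 40
}}

```text
clock: 3.8
tool_pos: [0.6236, 0.1365, 0.0404]
orientation: [3.088, 0.573, 0.004]
force: [-1.0, -1.6, 6.8]
gripper_width: 0.587
gripper_force: 40.0
```

Request:
{"method": "carry_out", "body": {
  "deltas": [
    {"slide": [0,0,-0.3],"rotation": [0,0,0],"grip": 0.2},
    {"slide": [0,0,-0.8],"rotation": [0,0,0],"grip": 0.2},
    {"slide": [0,0,-1],"rotation": [0,0,0],"grip": 0.2},
    {"slide": [0,0,-1],"rotation": [0,0,0],"grip": 0.2},
    {"slide": [0,0,-1],"rotation": [0,0,0],"grip": 0.2}
  ]
}}

```text
clock: 4.3
tool_pos: [0.622, 0.1365, 0.2049]
orientation: [-3.089, -0.574, 0.0]
force: [-0.1, 0.7, -1.2]
gripper_width: 0.584
gripper_force: 40.0
```

Request:
{"method": "carry_out", "body": {
  "deltas": [
    {"slide": [0,0,-1],"rotation": [0,0,0],"grip": 0.2},
    {"slide": [0,0,-0.2],"rotation": [0,0,0],"grip": 0.2},
    {"slide": [0,0,0],"rotation": [0,0,0],"grip": 0.2}
  ]
}}

```text
clock: 4.6
tool_pos: [0.6234, 0.1368, 0.2532]
orientation: [3.089, 0.573, 0.006]
force: [0.4, -0.6, -1.4]
gripper_width: 0.584
gripper_force: 40.0
```

Run:
```python
from h import *
P=[r.state()['tool_pos']]
ims=[grab(n) for n in('top','side','wrist')]
P.append(r.state()['tool_pos']); print(P, r.state()['gripper_force'],r.state()['force'])
w=cv2.resize(ims[2]['img'],(400,300))
p=r.state()['tool_pos']
o=np.zeros((600,800,3),np.uint8)
for f,x in((ims[0],0),(ims[1],400)):
    u,v=map(int,proj(f,p)); y0=min(max(v-60,0),300);x0=min(max(u-80,0),400); print(x0,y0)
    o[:300,x:x+400]=cv2.resize(f['img'][y0:y0+120,x0:x0+160],(400,300),interpolation=cv2.INTER_CUBIC)
o[300:,:400]=w
cv2.imwrite('pics/lift.png',o)
print(R.from_rotvec(r.state()['orientation']).as_matrix().round(4))
```

```text
[array([0.62341022, 0.13684796, 0.25322559]), array([0.62131391, 0.13571281, 0.24884777])] 39.99947424978018 [-0.79317693 -0.09544856 -1.00721704]
123 97
117 85
[[ 9.334e-01  3.587e-01 -3.100e-03]
 [ 3.587e-01 -9.334e-01 -1.000e-03]
 [-3.300e-03 -2.000e-04 -1.000e+00]]
```

View pics/lift.png

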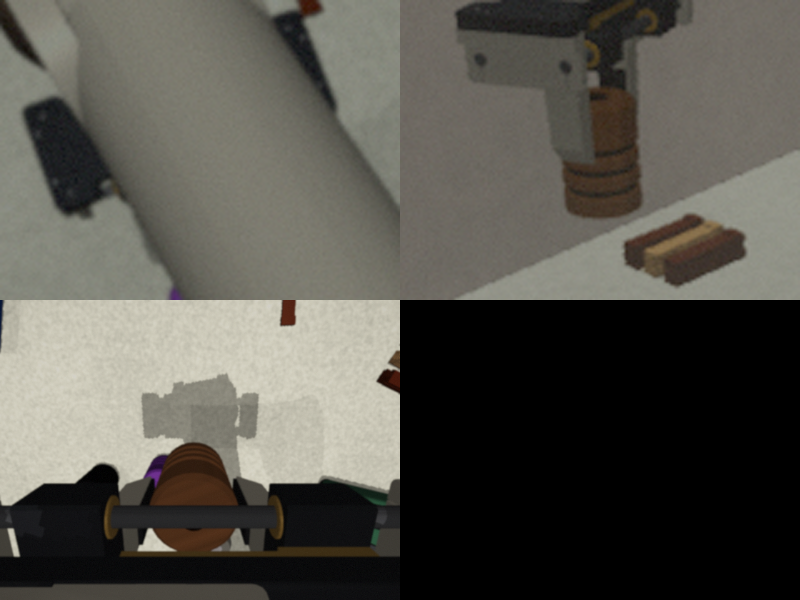

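The wood head is held upright, gripped round its upper half, and nothing else moved. Carrying it above the spigot, with its underside about 0.21 m up.

Request:
{"method": "carry_out", "body": {
  "deltas": [
    {"slide": [-0.53,0.67,0],"rotation": [0,0,0],"grip": 0.2},
    {"slide": [-0.53,0.67,0],"rotation": [0,0,0],"grip": 0.2},
    {"slide": [-0.53,0.67,0],"rotation": [0,0,0],"grip": 0.2},
    {"slide": [-0.53,0.67,0],"rotation": [0,0,0],"grip": 0.2},
    {"slide": [-0.53,0.67,0],"rotation": [0,0,0],"grip": 0.2}
  ]
}}

```text
clock: 5.25
tool_pos: [0.5698, -0.0281, 0.2486]
orientation: [-3.088, -0.573, 0.006]
force: [0.6, -0.3, -1.5]
gripper_width: 0.587
gripper_force: 40.0
```

Request:
{"method": "carry_out", "body": {
  "deltas": [
    {"slide": [-0.53,0.67,0],"rotation": [0,0,0],"grip": 0.2},
    {"slide": [-0.53,0.67,0],"rotation": [0,0,0],"grip": 0.2},
    {"slide": [-0.53,0.67,0],"rotation": [0,0,0],"grip": 0.2},
    {"slide": [-0.53,0.67,0],"rotation": [0,0,0],"grip": 0.2},
    {"slide": [-0.53,0.67,0],"rotation": [0,0,0],"grip": 0.2}
  ]
}}

```text
clock: 5.75
tool_pos: [0.5189, -0.1909, 0.2487]
orientation: [-3.087, -0.573, 0.005]
force: [0.6, 0.2, -0.3]
gripper_width: 0.583
gripper_force: 40.0
```

Request:
{"method": "carry_out", "body": {
  "deltas": [
    {"slide": [0,0,0.5],"rotation": [0,0,0],"grip": 0.2},
    {"slide": [0,0,0.4],"rotation": [0,0,0],"grip": 0.2},
    {"slide": [0,0,0],"rotation": [0,0,0],"grip": 0.2},
    {"slide": [0,0,0],"rotation": [0,0,0],"grip": 0.2}
  ]
}}

```text
clock: 6.15
tool_pos: [0.5199, -0.1893, 0.2136]
orientation: [-3.087, -0.573, 0.003]
force: [-0.2, 1.1, -1.2]
gripper_width: 0.583
gripper_force: 40.0
```

Run:
```python
from h import *
P=[];Q=[]
F=[]
for n in('side','side','side','wrist','wrist','wrist'):
    s=r.state();P.append(s['tool_pos']);Q.append(R.from_rotvec(s['orientation']).as_matrix()); F.append(grab(n))
p=np.mean(P,0); M=R.from_matrix(np.array(Q)).mean().as_matrix()
print(p,np.std(P,0)); print(M.round(4))
s,w=F[0],F[3]
W=np.eye(4);W[:3,:3]=M;W[:3,3]=p; w['T']=W@np.array(w['extra']['mount'])
c=np.array([.5205,-.190])
for nm,z in(('nose',.138),('collar',.08)): print(nm,'side',proj(s,[*c,z]),'wrist',proj(w,[*c,z]))
b=p+M[:,2]*.039; tp=p-M[:,2]*.036
print('head bottom',b,'side',proj(s,b),'top',proj(s,tp),'wrist',proj(w,b),proj(w,tp))
o=np.zeros((600,800,3),np.uint8)
o[:,:]=0
x0,y0=270,70; o[:600,:480]=cv2.resize(s['img'][y0:y0+150,x0:x0+120],(480,600),interpolation=cv2.INTER_CUBIC)
o[:300,480:]=cv2.resize(w['img'][80:380,110:430],(320,300))
cv2.imwrite('pics/over.png',o)
```

```text
[ 0.52095268 -0.18947721  0.2148425 ] [0.00049855 0.00014123 0.000659  ]
[[ 9.332e-01  3.593e-01 -0.000e+00]
 [ 3.593e-01 -9.332e-01  3.000e-04]
 [ 1.000e-04 -3.000e-04 -1.000e+00]]
nose side (np.float64(344.1250019043913), np.float64(164.21410075589523)) wrist (np.float64(273.3916943724798), np.float64(221.15099324205795))
collar side (np.float64(342.2886630108847), np.float64(188.59228550987245)) wrist (np.float64(273.01114622683144), np.float64(201.35070224935043))
head bottom [ 0.52095253 -0.1894649   0.1758425 ] side (np.float64(345.0643616693203), np.float64(147.61214358205234)) top (np.float64(347.67770030205577), np.float64(112.84044539450744)) wrist (np.float64(273.1957592979477), np.float64(238.79373138446485)) (np.float64(274.2294937035667), np.float64(304.30300095813396))
```

View pics/over.png

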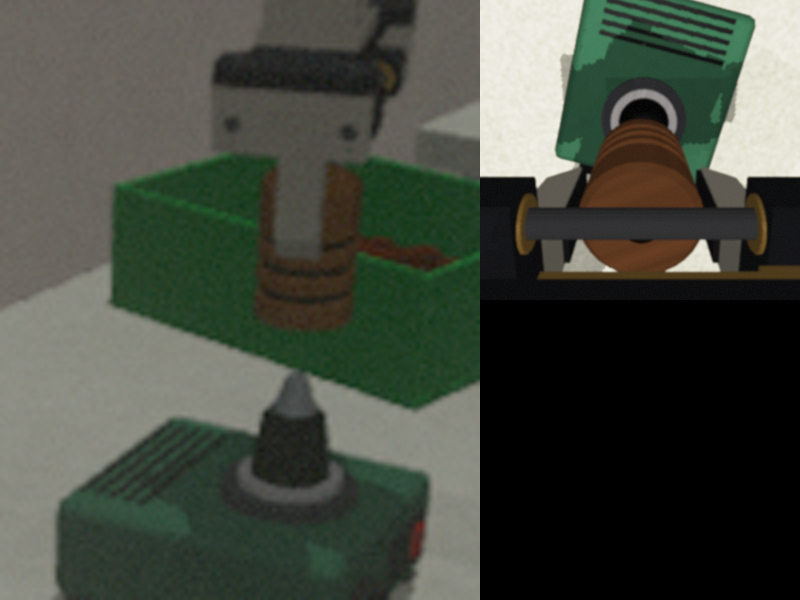

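The side crop shows the head upright above the nose. Its underside centre is at about (345.8,149), against 345.1 for the spigot axis. The wrist crop shows the collar at (273,198), against a predicted (273,201). Both suggest the head is slightly to tool −x, so I'll quantify it.

Run:
```python
from h import *
P=[];Q=[];F=[]
for n in('side','wrist'):
    s=r.state();P.append(s['tool_pos']);Q.append(R.from_rotvec(s['orientation']).as_matrix()); F.append(grab(n))
s,w=F
p=np.mean(P+[[.52095,-.18948,.21484]]*3,0);M=Q[0];M=np.array([[.9332,.3593,0],[.3593,-.9332,0],[0,0,-1.]])
W=np.eye(4);W[:3,:3]=M;W[:3,3]=p; w['T']=W@np.array(w['extra']['mount'])
# wrist: brown mask -> edges of head top face (rows below the rod, and max width)
hsv=cv2.cvtColor(w['img'],cv2.COLOR_BGR2HSV)
m=cv2.inRange(hsv,(3,90,30),(18,255,255)); m[:, :200]=0; m[:,340:]=0
col=m[:,262:284]; print('lowest brown row',[np.nonzero(col[:,i])[0].max() for i in range(0,22,5)])
for v in(270,280,330,340): 
    x=np.nonzero(m[v])[0]; print(v,x.min() if len(x) else None,x.max() if len(x) else None)
for dx in(0,-.002,-.004):
    q=p+M@[dx,0,-.036]; a=np.linspace(0,2*np.pi,361)
    e=np.array([proj(w,q+[.026*np.cos(t),.026*np.sin(t),0]) for t in a]); print(dx,e[:,1].max(),e[:,0].min(),e[:,0].max(),e[:,1][e[:,0].argmax()])
# collar in wrist: bright ring outer left/right/top edges
g=cv2.cvtColor(w['img'],cv2.COLOR_BGR2GRAY); 
print('col u=273 v150-205',g[150:206:2,273]); print('row198',g[198,225:321:3])
c=np.array([.5205,-.190])
for z,rad in((.08,.029),(.08,.022)):
    e=np.array([proj(w,[c[0]+rad*np.cos(t),c[1]+rad*np.sin(t),z]) for t in a]); print(rad,e.min(0),e.max(0))
# side: head outline by brown rows, spigot
hs=cv2.cvtColor(s['img'],cv2.COLOR_BGR2HSV); ms=cv2.inRange(hs,(3,70,25),(20,255,255)); ms[:, :325]=0; ms[:,368:]=0
for v in range(135,152,3):
    x=np.nonzero(ms[v])[0]; print(v,(x.min(),x.max(),(x.min()+x.max())/2) if len(x) else None)
gs=cv2.cvtColor(s['img'],cv2.COLOR_BGR2GRAY)
for v in(174,178,182): print(v,gs[v,328:360])
```

```text
lowest brown row [np.int64(358), np.int64(358), np.int64(357), np.int64(359), np.int64(359)]
270 214 327
280 210 331
330 220 321
340 230 311
0 359.5661938788091 208.8119480404285 339.6862853068887 301.31853352903
-0.002 363.593801733914 209.05969070566994 339.4159919221801 305.7954476571611
-0.004 367.5912761155396 209.30548013165105 339.1478301830155 310.23705498685837
col u=273 v150-205 [ 64  65  64  53  42  39  41  41  42  84 145 154 155 143  57   5   5   5
   1   9   3   8  12  16  31  43  42  58]
row198 [ 61  61  50  44  42  99 149 145  55   2   4   9  13  19  21  26  31  28
  18  10  11  11   2   6  60 145 147 101  39  42  46  53]
0.029 [239.62289924 168.26802408] [305.97815964 232.68550525]
0.022 [247.63259239 176.40731307] [297.96460805 225.26155639]
135 (np.int64(334), np.int64(357), np.float64(345.5))
138 (np.int64(334), np.int64(357), np.float64(345.5))
141 (np.int64(337), np.int64(356), np.float64(346.5))
144 (np.int64(334), np.int64(356), np.float64(345.0))
147 (np.int64(334), np.int64(356), np.float64(345.0))
150 (np.int64(339), np.int64(353), np.float64(346.0))
174 [138 136 135 136 136 136 126  91  36  31  35  35  39  50  54  54  60  55
  49  45  37  37  34 100 139 137 135 137 137 137 137 137]
178 [ 63  56  58  69  90 102  83  33  34  32  37  33  35  28  35  31  33  31
  31  35  39  31  36  80 121 139 141 140 138 141 139 138]
182 [ 54  52  44  50  52  42  39  36  32  34  35  35  35  36  37  37  33  33
  33  35  40  32  32  52  85 111 125 131 138 137 138 137]
```

The collar's bright ring matches prediction to under a pixel, and the head is within about 1 mm of the axis. I'll lower it with a slight y trim, then press in small steps.

Request:
{"method": "carry_out", "body": {
  "deltas": [
    {"slide": [0,0.02,0.4],"rotation": [0,0,0],"grip": 0.2},
    {"slide": [0,0,0.4],"rotation": [0,0,0],"grip": 0.2},
    {"slide": [0,0,0.4],"rotation": [0,0,0],"grip": 0.2},
    {"slide": [0,0,0.4],"rotation": [0,0,0],"grip": 0.2},
    {"slide": [0,0,0.2],"rotation": [0,0,0],"grip": 0.2}
  ]
}}

```text
clock: 7.05
tool_pos: [0.5204, -0.1906, 0.1406]
orientation: [-3.088, -0.573, 0.002]
force: [0.9, -0.4, 0.4]
gripper_width: 0.583
gripper_force: 40.0
```

Request:
{"method": "carry_out", "body": {
  "deltas": [
    {"slide": [0,0,0.1],"rotation": [0,0,0],"grip": 0.2},
    {"slide": [0,0,0.1],"rotation": [0,0,0],"grip": 0.2},
    {"slide": [0,0,0],"rotation": [0,0,0],"grip": 0.2}
  ],
  "force": 50
}}

```text
clock: 7.35
tool_pos: [0.5213, -0.191, 0.1347]
orientation: [3.088, 0.573, 0.001]
force: [1.5, -1.5, -1.2]
gripper_width: 0.581
gripper_force: 50.0
```

Request:
{"method": "carry_out", "body": {
  "deltas": [
    {"slide": [0,0,0.1],"rotation": [0,0,0],"grip": 0.2},
    {"slide": [0,0,0.1],"rotation": [0,0,0],"grip": 0.2},
    {"slide": [0,0,0],"rotation": [0,0,0],"grip": 0.2}
  ]
}}

```text
clock: 7.65
tool_pos: [0.5215, -0.1912, 0.1269]
orientation: [3.088, 0.572, 0.002]
force: [2.3, -4.6, -1.0]
gripper_width: 0.582
gripper_force: 50.0
```

Request:
{"method": "carry_out", "body": {
  "deltas": [
    {"slide": [0,0,0.1],"rotation": [0,0,0],"grip": 0.2},
    {"slide": [0,0,0],"rotation": [0,0,0],"grip": 0.2}
  ]
}}

```text
clock: 7.85
tool_pos: [0.5217, -0.1912, 0.1232]
orientation: [3.088, 0.572, 0.002]
force: [1.9, -3.7, 2.2]
gripper_width: 0.584
gripper_force: 50.0
```

A small side force of about 4 N shows the axis lies about 1 mm to tool +y. I'll trim that and keep pressing.

Request:
{"method": "carry_out", "body": {
  "deltas": [
    {"slide": [0,0.03,0.05],"rotation": [0,0,0],"grip": 0.2},
    {"slide": [0,0,0.05],"rotation": [0,0,0],"grip": 0.2},
    {"slide": [0,0,0],"rotation": [0,0,0],"grip": 0.2}
  ]
}}

```text
clock: 8.15
tool_pos: [0.5219, -0.1915, 0.1203]
orientation: [3.088, 0.573, 0.001]
force: [-3.8, -1.1, 14.2]
gripper_width: 0.577
gripper_force: 50.0
```

Request:
{"method": "carry_out", "body": {
  "deltas": [
    {"slide": [0,0,0.05],"rotation": [0,0,0],"grip": 0.2},
    {"slide": [0,0,0.05],"rotation": [0,0,0],"grip": 0.2},
    {"slide": [0,0,0],"rotation": [0,0,0],"grip": 0.2}
  ]
}}

```text
clock: 8.45
tool_pos: [0.5221, -0.1915, 0.1201]
orientation: [3.086, 0.572, -0.001]
force: [-15.1, 1.7, 45.8]
gripper_width: 0.584
gripper_force: 50.0
```

Force rose from 14 N to 46 N with no travel and the underside at about 0.080 m, so it has reached the collar. I'll ease off, open, retreat and check.

Request:
{"method": "carry_out", "body": {
  "deltas": [
    {"slide": [0,0,-0.07],"rotation": [0,0,0],"grip": 0.2},
    {"slide": [0,0,0],"rotation": [0,0,0],"grip": 0.2}
  ]
}}

```text
clock: 8.65
tool_pos: [0.522, -0.1916, 0.1203]
orientation: [3.087, 0.573, 0.001]
force: [-6.3, -0.3, 23.3]
gripper_width: 0.584
gripper_force: 50.0
```

Run:
```python
from h import *
f=grab('side'); st=r.state(); print(st['tool_pos'],st['force'],proj(f,[.5205,-.19,.08]),proj(f,[.5205,-.19,.155]))
cv2.imwrite('pics/home.png',cv2.resize(f['img'][120:220,280:400],(720,600),interpolation=cv2.INTER_CUBIC))
```

```text
[ 0.52195416 -0.19158977  0.12025498] [-6.96452041 -0.83618571 23.58995211] (np.float64(342.2886630108847), np.float64(188.59228550987245)) (np.float64(344.68208514854916), np.float64(156.81858226121682))
```

View pics/home.png

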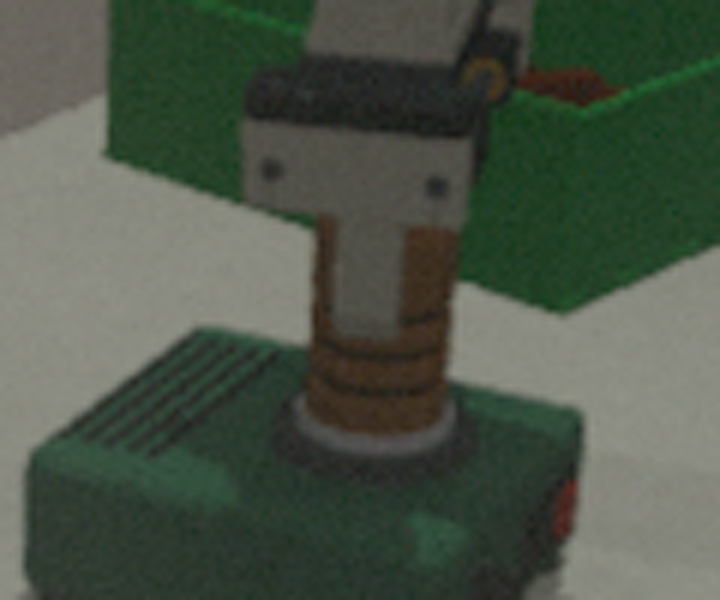

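The crop shows the underside flat on the collar, centred at about (342.5,190), with an even bright ring around it. I'll take off the remaining 23 N and release.

Request:
{"method": "carry_out", "body": {
  "deltas": [
    {"slide": [0,0,-0.07],"rotation": [0,0,0],"grip": 0.2},
    {"slide": [0,0,0],"rotation": [0,0,0],"grip": 0.2}
  ]
}}

```text
clock: 8.9
tool_pos: [0.5216, -0.1915, 0.1208]
orientation: [3.089, 0.573, 0.001]
force: [-0.8, -1.5, 6.5]
gripper_width: 0.58
gripper_force: 50.0
```

Request:
{"method": "carry_out", "body": {
  "deltas": [
    {"slide": [0,0,0],"rotation": [0,0,0],"grip": 0.7},
    {"slide": [0,0,0],"rotation": [0,0,0],"grip": 0.9},
    {"slide": [0,0,0],"rotation": [0,0,0],"grip": 1},
    {"slide": [0,0,0],"rotation": [0,0,0],"grip": 1},
    {"slide": [0,0,0],"rotation": [0,0,0],"grip": 1}
  ]
}}

```text
clock: 9.4
tool_pos: [0.5212, -0.1915, 0.12]
orientation: [-3.088, -0.573, 0.001]
force: [0.9, -0.5, -0.0]
gripper_width: 0.967
gripper_force: 0.0
```

Request:
{"method": "carry_out", "body": {
  "deltas": [
    {"slide": [0,0,-0.5],"rotation": [0,0,0],"grip": 1},
    {"slide": [0,0,-0.8],"rotation": [0,0,0],"grip": 1},
    {"slide": [0,0,-1],"rotation": [0,0,0],"grip": 1},
    {"slide": [0,0,-1],"rotation": [0,0,0],"grip": 1},
    {"slide": [0,0,0],"rotation": [0,0,0],"grip": 1}
  ]
}}

```text
clock: 9.9
tool_pos: [0.5251, -0.1922, 0.2581]
orientation: [3.083, 0.572, 0.013]
force: [0.1, -0.5, -0.2]
gripper_width: 0.999
gripper_force: 0.0
```

Run:
```python
from h import *
f=grab('side'); w=grab('wrist'); st=r.state(); print(st['tool_pos'],st['force'])
p=[.5205,-.191]
print('side top',proj(f,[*p,.155]),'if 12mm up',proj(f,[*p,.167]),'wrist top',proj(w,[*p,.155]))
o=np.zeros((600,800,3),np.uint8)
o[:400,:480]=cv2.resize(f['img'][130:230,280:400],(480,400),interpolation=cv2.INTER_CUBIC)
o[:300,480:]=cv2.resize(w['img'][80:380,110:430],(320,300))
o[400:,:267]=cv2.resize(f['img'],(267,200))
cv2.imwrite('pics/final.png',o)
```

```text
[ 0.52194189 -0.19192173  0.25322655] [-0.05490456 -0.13642243 -1.38445012]
side top (np.float64(344.918332454788), np.float64(156.686770131576)) if 12mm up (np.float64(345.3179677946713), np.float64(151.39835462682913)) wrist top (np.float64(269.54354259302755), np.float64(214.8341122461319))
```

View pics/final.png

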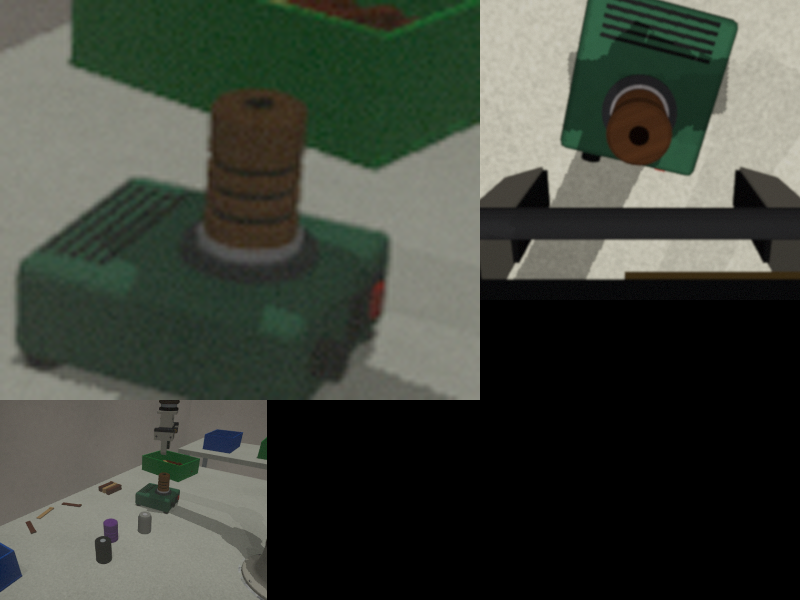

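The final view shows the head upright on the collar, its top dot at side (345,155.8) against 156.7 for fully home and 151.4 if 12 mm up. The gripper is clear and the felt, rubber and purple heads are standing where they were.

```bash
python3 -c "
from h import *
print(workorder.finish_job())"
```

```text
the job is handed in; nothing more can be done
None
```

The wooden head is pressed home on the collar and holds with the gripper clear; the felt, rubber and purple heads were left untouched, and the job is handed in at about 10 s.

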